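# Roll the test core into the measuring cradle

## Robot

A 7-joint arm with a two-finger parallel gripper is mounted at the origin on the work surface. World frame = base frame: x ahead of the robot, y to its left, z up, the work surface at z = 0. Lengths are in m, angles in rad, forces in N, time in s.
With the tool pointing down it reaches from about 0.4 to 0.85 m from the base axis. Payload 6.9 kg.
Tool frame: the origin (TCP) lies on the mounting face of the last link; the fingertips stand 173 mm ahead of it and the grasp point (between the pads) lies 155 mm ahead of it (robot.tips_ahead is the distance from the TCP to the fingertips, in m); x points along the fingers, z is the direction in which the jaws open and shut, and the axes are right-handed (so a half turn about x gives the same grasp; the last joint's range is limited). The gripper opens to 85 mm and grips with 20 to 120 N. Pads are 22 mm wide; open, the fingers measure 114 mm over their backs; the gripper's body (76 mm by 85 mm) begins 54 mm behind the grasp point. The pads swing forward as they close: fully open they stand 13 mm farther back than shut.
Start: joints at [1.429, 0.507, -0.238, 1.5, 0.126, 1.149, -0.155], TCP at [0.153, -0.606, 0.405] pointing down, gripper open.
Joint ranges: [-3.08, 3.08], [-0.24, 2.05], [-1.43, 1.35], [0, 2.5], [-1.52, 4.66], [0.17, 1.96], [-2.89, 2.89]. Speed limits (rad/s): [2.39, 2.39, 3.14, 3.14, 3.14, 3.14, 3.14].

## Interface

Orientations are given as a rotation vector (axis times angle).
In Python, from plant import sensors, eyes, robot gives the robot as it stands.
- The arm moves only by the tool drive_tool, never from a script. Its argument "targets" is a list of rows, each a list of 2 entries, a list of its own where there are three numbers: the shift along the world's x, y, z in cm, then the turn about the world's z in degrees. In form: [[[tx, ty, tz], spin], ...]. A call has 1 to 20 rows; each row shifts and turns the commanded pose from where the row before left it; what a row does not reach is not made up. A row lasts 1/8 s, in which the tool goes at most 62.5 mm and 10.7 degrees, less where a joint would pass 70% of its speed; a pose out of reach is approached as far as the arm can. A call is refused whole if a number of a shift passes 6.25 or a number of a turn 10.7, either way. A call with a gripper value outside its range is refused whole. "hand" is the finger opening in cm, from 0 to 8.54, set as the call begins (left out, the last holds). The fingers move at their own pace and stop on an object; "squeeze" is the grip in N (left out, the last holds). Time passes only in rows, so rows that do not move let the fingers close. It gives the time, the measured TCP pose, the force and the opening at its end, in the units of the state.
- sensors.observe(): the state, without advancing time (a new reading comes with each control period).
- eyes.snapshot(name): name is "scene" or "top" or "wrist"; returns (picture, depth): 480x640x3 uint8, red, green, blue; 480x640 float32, m along the optical axis (not along the pixel's ray), 0 where there is no reading.
- eyes.calibration(name): a dict with "intrinsics" (3x3 intrinsics, pixels), "R" (3x3) and "t" (3): a world point X has camera coordinates R X + t. Camera axes: x right, y down, z forward; pixel columns grow to the right and rows downward; lengths in m; the calibration is good to about 2 mm. A picture is of the moment at which its call begins: read the wrist's pose just before it. calibration takes no time and is no camera call; for the wrist camera it gives the pose at the moment of the call.
- robot.job_done(): hands the job in, once; it reports no verdict.
The state is a dict: "t": time; "joint_pos": joint angles; "qvel": joint speeds; "joint_efforts": joint torques, N m; "tool_pos": TCP position; "eef_rot": TCP orientation; "wrist_force": force on the tool from outside, world axes, zero at the start; "moment": the same for the moment, N m; "grip_width": finger opening in m.
Only numpy, scipy, OpenCV 4.12 (cv2) and the standard library are available. Lean on these libraries where they do the work, as an engineer would, in place of code of your own. Each camera call takes 0.05 s, during which the arm holds its last target. There are 200 camera calls.

## Task

Roll the grey stone core along the bench by its side, with gentle pushes of the fingers, up the ramp and into the V of the measuring cradle, then push it along the V by its end until it rests against the red stop. Do not grip, lift or tip the core at any time, and do not disturb the yellow bar or the other things on the bench. Finish with the hand clear of everything.

Things in the scene. Friction and masses are not known exactly. Their poses are not given: they have to be found in the camera images.
- core: Smooth grey stone test core: round bar, diameter 50, length 100, about 0.5 kg, red line along two opposite sides. Lies on the bench left or right of the cradle. Origin at its centre (on the axis, 25 above what it lies on); own x is its axis, y and z turn as it rolls. It rolls easily, sliding friction about 0.4, also on the fingers.
- core_mid (a point): The centre of the core, same point as its origin. The core starts within 0.12 rad of parallel to the V and opposite a ramp, its centre 170 to 215 from the V: rolled straight across, it lands in the V some 10 to 80 short of the stop.
- cradle: Cradle fixed to the bench: long shallow steel V-groove, a blue ramp along each long side, a red stop across one end. Origin on the bench under the V's bottom line; x along the V to the stop, z up. V and ramps run from x = -110 (open end) to +80. The ramps rise from the bench at y = +-90 to 13 high at y = +-25. Seated, the core's axis is over y = 0, 30 above the bench.
- v_bottom (a point): A point on the V's bottom line, 1 above the bench, over the cradle's origin. The V's flanks slope 30 degrees from here up to its rims, 13 high, at y = +-20.6; each rim is a flat 4 wide, then the ramp begins.
- stop_face (a point): Centre of the stop's face that the core's end must touch, 30 above the bench, 80 along the cradle's x from its origin, so the core's centre ends at x = +30. Stop: red plate 12 thick, 50 wide (y), 55 high, with a grey box 25 long, 45 high behind it.
- dummy: Yellow plastic reference bar with a dark spot in each end, same size as the core (diameter 50, length 100), lying on the other side of the cradle; leave it alone. Origin at its centre, x along its axis.
- tub_a: Bystander: round white sample tub with grey lid, 64 across, 45 high. Origin at the centre of its underside.
- tub_b: Bystander: round white sample tub with grey lid, 64 across, 45 high. Origin at the centre of its underside.
- tub_c: Bystander: round white sample tub with white lid, 64 across, 45 high. Origin at the centre of its underside.
- weight: Bystander: round steel weight with a knob, 44 across, 48 high. Origin at the centre of its underside.
- collar: Bystander: flat aluminium ring, 68 across, 16 high. Origin at the centre of its underside.
- beaker: Bystander: open grey cup, 70 across, 80 high. Origin at the centre of its underside.
- brush: Bystander: flat brush, 200 long, 42 wide, 20 high, wooden handle, lying down. Origin at the centre of its underside.
Not all that is in view belongs to the job. Leave any blue or purple look-alike of the core alone.

How it is judged:
By the outcome, as a careful person would: the job done as asked, in the order asked, and still so for the second after the job is handed in, with the robot touching nothing.
It also fails if it takes over 56 s, if anything falls off the work surface, if the arm or the gripper's body presses on something with over 40 N, if the wrist force passes 120 N, or if a joint passes its speed limit or range.

## Working session

There is one attempt and no reset: what is moved stays moved. The work goes in short steps, Python scripts to look and compute and a tool call to move; the robot and the scene stay as the last step left them, time stands still between calls to the robot, and variables do not carry over. Pictures are saved under pics/ and viewed, about 8 in all and at most 12, crops included, and the job is handed in when it is done.

Besides the shell and the picture viewer there is one more tool, called after "Request:" in YAML: its name, and indented under it one key for each argument. drive_tool: Moves the arm, as the interface text tells. Its arguments: {"type":"object","properties":{"targets":{"type":"array","items":{"type":"array"}},"hand":{"type":"number"},"squeeze":{"type":"number"}},"required":["targets"]}

```bash
ls; mkdir -p pics
cat > h.py <<'E'
import numpy as np, cv2
from plant import sensors, eyes, robot
def snap(n,f=None):
    c=eyes.calibration(n); p,d=eyes.snapshot(n)
    if f: cv2.imwrite('pics/'+f,p[:,:,::-1])
    return p,d,c
def cloud(d,c):
    K=c['intrinsics'];v,u=np.mgrid[:d.shape[0],:d.shape[1]]
    X=np.stack([(u-K[0][2])/K[0][0]*d,(v-K[1][2])/K[1][1]*d,d],-1)
    return (X-np.array(c['t']))@np.array(c['R'])
def st():
    s=sensors.observe(); print({k:np.round(s[k],3) for k in ('t','tool_pos','eef_rot','wrist_force','grip_width','joint_pos')})
E
python3 - <<'E'
from h import *
st()
for n in ('top','scene'):
    p,d,c=snap(n,n+'0.png'); np.savez(n+'0.npz',p=p,d=d,**c); print(n,c, (d>0).mean())
E
```

```text
pics
{'t': np.float64(0.0), 'tool_pos': array([ 0.153, -0.606,  0.404]), 'eef_rot': array([ 1.026,  1.318, -1.024]), 'wrist_force': array([ 0.509, -0.719,  0.195]), 'grip_width': np.float64(0.085), 'joint_pos': array([ 1.429,  0.508, -0.238,  1.501,  0.126,  1.149, -0.155])}
top {'intrinsics': array([[480.93883716,   0.        , 317.17790721],
       [  0.        , 480.93883716, 234.78650711],
       [  0.        ,   0.        ,   1.        ]]), 'R': array([[ 0.01231659, -0.9998782 ,  0.00958538],
       [-0.99262545, -0.01338225, -0.1204808 ],
       [ 0.1205944 , -0.00803078, -0.99266938]]), 't': array([-0.00618853,  0.57599824,  0.96873366])} 0.9959114583333334
scene {'intrinsics': array([[550.1632694 ,   0.        , 322.44605952],
       [  0.        , 550.1632694 , 239.51993553],
       [  0.        ,   0.        ,   1.        ]]), 'R': array([[ 0.06698246,  0.99766097,  0.01363602],
       [ 0.67497938, -0.03524455, -0.73699434],
       [-0.73478989,  0.05856973, -0.67576135]]), 't': array([-0.04942225, -0.35614895,  1.73142943])} 0.9959016927083333
```

View pics/top0.png

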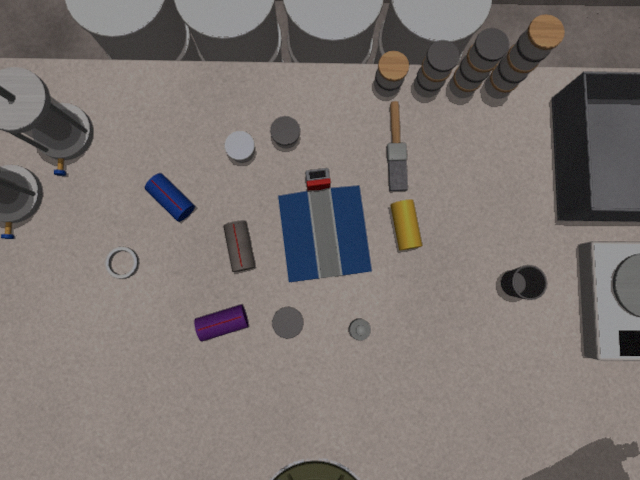

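View pics/scene0.png

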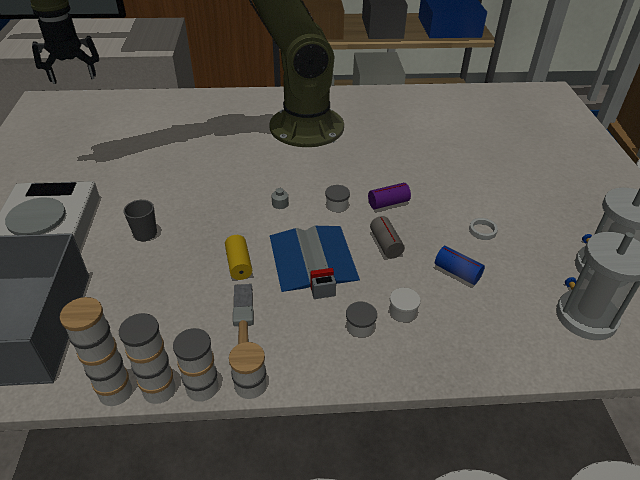

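The core is the grey bar with a red line at top px (239,246), lying left of the cradle (324,233), nearly parallel to the V and with its red stop at (318,182). The blue bar (169,197) and purple bar (221,323) are look-alikes by colour, and the yellow bar (407,224) is the dummy.

```bash
cat >> h.py <<'E'
def measure(p,d,c,box=(215,225,265,280)):
    W=cloud(d,c); hsv=cv2.cvtColor(p,cv2.COLOR_RGB2HSV)
    return W,hsv
def rectpts(xy):
    r=cv2.minAreaRect((xy*1000).astype(np.float32)); return np.round(r[0],1),np.round(r[1],1),r[2],np.round(cv2.boxPoints(r),1)
def core_est(W,u0,v0,u1,v1,zmin=.012,zmax=.07):
    S=W[v0:v1,u0:u1].reshape(-1,3); S=S[(S[:,2]>zmin)&(S[:,2]<zmax)]
    return S
E
cat > m.py <<'E'
from h import *
z=np.load('top0.npz'); p,d=z['p'],z['d']; c={k:z[k] for k in('intrinsics','R','t')}
W=cloud(d,c); hsv=cv2.cvtColor(p,cv2.COLOR_RGB2HSV)
print('bench z',np.median(W[290:310,400:480,2]), W[290:310,400:480,2].std())
blue=(hsv[...,0]>100)&(hsv[...,0]<118)&(hsv[...,1]>100); blue[:, :270]=0; blue[:,380:]=0
blue=cv2.morphologyEx(blue.astype(np.uint8),cv2.MORPH_OPEN,np.ones((3,3)))
ys,xs=np.nonzero(blue); B=W[ys,xs]; print('blue rect',rectpts(B[:,:2]), B[:,2].min(),B[:,2].max())
red=((hsv[...,0]<8)|(hsv[...,0]>172))&(hsv[...,1]>140); red[:, :295]=0; red[:,345:]=0; red[:160]=0;red[200:]=0
R=W[red]; T=R[R[:,2]>.045]; print('red top',rectpts(T[:,:2]),np.median(T[:,2]))
for nm,(u0,v0,u1,v1) in dict(core=(215,212,268,280),dummy=(385,195,430,255),tubnear=(265,300,310,345),tubw=(220,125,260,165),tubg=(265,110,305,155),weight=(345,315,375,345),brush=(380,95,412,195),purple=(190,298,252,345),blueb=(140,170,200,225)).items():
    S=core_est(W,u0,v0,u1,v1); print(nm,rectpts(S[:,:2])[:3],'ztop',round(np.percentile(S[:,2],98),4),len(S))
    if nm in('core','dummy'):
        H=S[S[:,2]>S[:,2].max()-.012]; m=H[:,:2].mean(0); w,v=np.linalg.eigh(np.cov(H[:,:2].T)); a=v[:,1]*np.sign(v[0,1]); pr=(S[:,:2]-m)@a
        print('  axis top centre',m,'yaw',np.arctan2(a[1],a[0]),'ends',pr.min(),pr.max())
cv2.imwrite('pics/crop.png',cv2.resize(p[170:300,190:440,::-1],None,fx=3.2,fy=3.2,interpolation=cv2.INTER_CUBIC))
from scipy.spatial.transform import Rotation as Ro
print(Ro.from_rotvec(sensors.observe()['eef_rot']).as_matrix().round(3), robot.tips_ahead)
E
python3 m.py
```

```text
bench z -0.0001360799676638871 0.0680864860035076
blue rect (array([569.3, -16.2]), array([218.9, 178.1]), 8.281375885009766, array([[ 448.2,   56.1],
       [ 473.8, -120.1],
       [ 690.4,  -88.6],
       [ 664.8,   87.7]], dtype=float32)) -0.004062123172911301 1.031088292243489
red top (array([683.7,   1. ]), array([11.1, 46.8]), 7.333723545074463, array([[675.2,  23.5],
       [681.1, -22.9],
       [692.2, -21.5],
       [686.2,  24.9]], dtype=float32)) 0.05409250539460033
core (array([551.7, 164.3]), array([100.3,  49.7]), 12.918936729431152) ztop 0.0522 1181
  axis top centre [0.551512   0.16362053] yaw 0.2228571237676864 ends -0.049787122852682615 0.05051328552881824
dummy (array([ 601.3, -186.7]), array([100.4,  50. ]), 10.31682300567627) ztop 0.0517 1158
  axis top centre [ 0.60036817 -0.1858714 ] yaw 0.19133563000518558 ends -0.049372750153798786 0.05098993340799672
tubnear (array([396.6,  59.2]), array([60. , 62.8]), 0.9470546841621399) ztop 0.0484 780
tubw (array([764.3, 168.2]), array([62.5, 62.1]), 45.41576385498047) ztop 0.0479 738
tubg (array([798.2,  72.5]), array([62.2, 62.1]), 57.074684143066406) ztop 0.0484 725
weight (array([383.9, -88.7]), array([41.8, 42.1]), 0.711129903793335) ztop 0.0487 370
brush (array([ 778.5, -169.3]), array([199.2,  41.6]), 2.9804322719573975) ztop 0.0222 1215
purple (array([393.9, 195.4]), array([ 49.2, 101.1]), 17.72358512878418) ztop 0.0523 1254
blueb (array([654.5, 313.6]), array([101.9,  48.6]), 46.17418670654297) ztop 0.0519 1199
[[-0.     0.969  0.245]
 [ 0.002  0.245 -0.969]
 [-1.    -0.    -0.002]] 0.1734
```

View pics/crop.png

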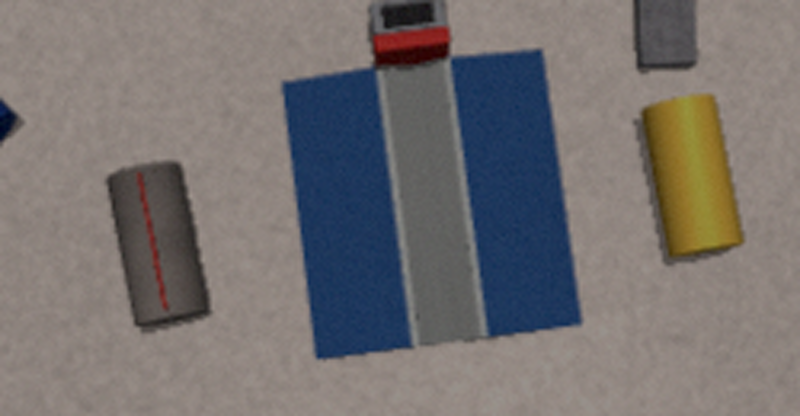

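The crop confirms it: grey core with a red line at crop px (158,245), cradle between, red stop at (411,45). I'll refine the cradle frame and work out the approach.

```bash
cat > m2.py <<'E'
from h import *
z=np.load('top0.npz'); p,d=z['p'],z['d']; c={k:z[k] for k in('intrinsics','R','t')}
W=cloud(d,c); hsv=cv2.cvtColor(p,cv2.COLOR_RGB2HSV)
blue=(hsv[...,0]>100)&(hsv[...,0]<118)&(hsv[...,1]>100); blue[:, :272]=0; blue[:,376:]=0
blue&=(abs(W[...,2]-.006)<.012)
B=W[blue]; r=rectpts(B[:,:2]); print(r)
for zz in(.003,.008):
  pass
# V bottom line: steel strip; lowest-grey points between; use rect
yaw=np.deg2rad(r[2] if r[2]<45 else r[2]-90)
ax=np.array([np.cos(yaw),np.sin(yaw)]); ay=np.array([-ax[1],ax[0]])
cen=r[0]/1000; O=cen+ax*.015
print('yaw',yaw,'origin',O,'stop',O+ax*.08)
for nm,q in dict(core=(.5517,.164),dummy=(.601,-.1865),tubnear=(.3966,.059),weight=(.384,-.0887),tubw=(.764,.168),tubg=(.798,.0725),redtop=(.6837,.001),purple=(.394,.195)).items():
    e=np.array(q)-O; print(nm,(e@ax*1000).round(1),(e@ay*1000).round(1))
for y in(.12,.09,.074,.0):
    print(y,(O+ax*-.0+ay*y).round(4))
E
python3 m2.py
```

```text
(array([584.5, -14.1]), array([188.5, 178.1]), 8.187138557434082, array([[ 478.5,   60.7],
       [ 503.9, -115.7],
       [ 690.4,  -88.8],
       [ 665.1,   87.5]], dtype=float32))
yaw 0.14289252414420361 origin [ 0.59934712 -0.0119639 ] stop [ 6.78531781e-01 -5.71358696e-04]
core -22.1 181.0
dummy -23.2 -173.0
tubnear -190.6 99.1
weight -224.1 -45.3
tubw 188.6 154.7
tubg 208.7 55.3
redtop 85.3 0.8
purple -173.8 234.1
0.12 [0.5823 0.1068]
0.09 [0.5865 0.0771]
0.074 [0.5888 0.0613]
0.0 [ 0.5993 -0.012 ]
```

Run:
```python
import numpy as np
b=np.deg2rad(np.linspace(-75.8,23,21)); r=np.linspace(.625,.583,21)
P=np.c_[r*np.cos(b),r*np.sin(b)]*100
P=P.round(1); print([[[round(a,1),round(c,1),0],4.4] for a,c in np.diff(P,axis=0)])
```

```text
[[[np.float64(5.1), np.float64(1.8), 0], 4.4], [[np.float64(4.9), np.float64(2.1), 0], 4.4], [[np.float64(4.7), np.float64(2.6), 0], 4.4], [[np.float64(4.4), np.float64(3.0), 0], 4.4], [[np.float64(4.2), np.float64(3.3), 0], 4.4], [[np.float64(3.8), np.float64(3.6), 0], 4.4], [[np.float64(3.5), np.float64(4.0), 0], 4.4], [[np.float64(3.1), np.float64(4.2), 0], 4.4], [[np.float64(2.8), np.float64(4.5), 0], 4.4], [[np.float64(2.3), np.float64(4.6), 0], 4.4], [[np.float64(1.9), np.float64(4.9), 0], 4.4], [[np.float64(1.5), np.float64(4.9), 0], 4.4], [[np.float64(1.1), np.float64(5.1), 0], 4.4], [[np.float64(0.6), np.float64(5.1), 0], 4.4], [[np.float64(0.1), np.float64(5.1), 0], 4.4], [[np.float64(-0.3), np.float64(5.1), 0], 4.4], [[np.float64(-0.7), np.float64(5.1), 0], 4.4], [[np.float64(-1.1), np.float64(4.9), 0], 4.4], [[np.float64(-1.6), np.float64(4.8), 0], 4.4], [[np.float64(-1.9), np.float64(4.7), 0], 4.4]]
```

Request:
drive_tool:
  targets:
    - [[5.1,1.8,0],4.4]
    - [[4.9,2.1,0],4.4]
    - [[4.7,2.6,0],4.4]
    - [[4.4,3.0,0],4.4]
    - [[4.2,3.3,0],4.4]
    - [[3.8,3.6,0],4.4]
    - [[3.5,4.0,0],4.4]
    - [[3.1,4.2,0],4.4]
    - [[2.8,4.5,0],4.4]
    - [[2.3,4.6,0],4.4]
  hand: 5.0

```text
t: 1.35
tool_pos: [0.5421, -0.2674, 0.4042]
eef_rot: [0.433, 1.528, -0.433]
wrist_force: [0.9, -0.4, -0.2]
grip_width: 0.0498
```

Request:
drive_tool:
  targets:
    - [[1.9,4.9,0],4.4]
    - [[1.5,4.9,0],4.4]
    - [[1.1,5.1,0],4.4]
    - [[0.6,5.1,0],4.4]
    - [[0.1,5.1,0],4.4]
    - [[-0.3,5.1,0],4.4]
    - [[-0.7,5.1,0],4.4]
    - [[-1.1,4.9,0],4.4]
    - [[-1.6,4.8,0],4.4]
    - [[-1.9,4.7,0],4.4]
    - [[0,0,0],0]

```text
t: 2.72
tool_pos: [0.5347, 0.2326, 0.4049]
eef_rot: [-0.172, 1.565, 0.176]
wrist_force: [0.2, -0.5, 1.3]
grip_width: 0.0501
```

Run:
```python
from h import *
st()
from scipy.spatial.transform import Rotation as Ro
print(Ro.from_rotvec(sensors.observe()['eef_rot']).as_matrix().round(3))
```

```text
{'t': np.float64(2.725), 'tool_pos': array([0.535, 0.233, 0.405]), 'eef_rot': array([-0.172,  1.565,  0.176]), 'wrist_force': array([ 0.244, -0.545,  1.294]), 'grip_width': np.float64(0.05), 'joint_pos': array([ 0.007,  0.51 , -0.733,  1.61 ,  0.361,  1.162, -0.586])}
[[-0.001 -0.22   0.976]
 [ 0.003  0.976  0.22 ]
 [-1.     0.003 -0.001]]
```

Request:
drive_tool:
  targets:
    - [[0,0,-5.5],0]
    - [[0,0,-5.5],0]
    - [[0,0,-5.5],0]
    - [[0,0,-4.0],0]
    - [[0,0,-1.5],0]
    - [[0.2,-1.0,0],0]
    - [[0.2,-0.9,0],0]
    - [[0.1,-0.5,0],0]
    - [[0,0,0],0]

```text
t: 3.85
tool_pos: [0.5428, 0.2033, 0.1856]
eef_rot: [-0.166, 1.563, 0.166]
wrist_force: [-0.3, 0.9, -0.4]
grip_width: 0.0498
```

Run:
```python
from h import *
p,d,c=snap('top')
a=cv2.resize(p[170:300,190:440,::-1],None,fx=2.4,fy=2.4)
p,d,c=snap('scene')
b=cv2.resize(p[170:310,260:510,::-1],None,fx=2.4,fy=2.4)
cv2.imwrite('pics/a1.png',np.vstack([a[:,:600],b[:,:600]])[:650][:600])
st()
```

```text
{'t': np.float64(3.95), 'tool_pos': array([0.542, 0.204, 0.185]), 'eef_rot': array([-0.167,  1.563,  0.167]), 'wrist_force': array([-0.214, -0.411,  0.093]), 'grip_width': np.float64(0.05), 'joint_pos': array([-0.051,  0.748, -0.57 ,  1.862,  0.599,  0.708, -0.755])}
```

View pics/a1.png

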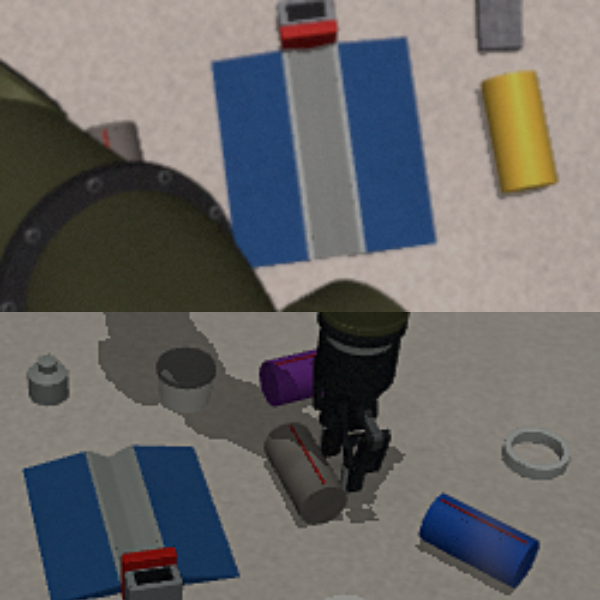

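The fingers stand just beside the core (scene part, about (350,470)) on its far side from the cradle. Starting the gentle push.

Request:
drive_tool:
  targets:
    - [[0.04,-0.2,0],0]
    - [[0.04,-0.2,0],0]
    - [[0.04,-0.2,0],0]
    - [[0.04,-0.2,0],0]
    - [[0.05,-0.25,0],0]
    - [[0.06,-0.3,0],-0.3]
    - [[0.06,-0.3,0],-0.3]
    - [[0.06,-0.3,0],-0.3]
    - [[0.06,-0.3,0],-0.3]
    - [[0.06,-0.3,0],-0.3]
    - [[0.06,-0.3,0],-0.3]
    - [[0.06,-0.3,0],-0.3]
    - [[0.06,-0.3,0],-0.3]
    - [[0.06,-0.3,0],-0.3]

```text
t: 5.7
tool_pos: [0.5498, 0.1664, 0.1847]
eef_rot: [-0.13, 1.567, 0.13]
wrist_force: [0.1, 0.4, 0.7]
grip_width: 0.0497
```

```bash
cat > look.py <<'E'
import sys
from h import *
p,d,c=snap('scene'); cv2.imwrite('pics/'+sys.argv[1],cv2.resize(p[170:310,260:460,::-1],None,fx=3.5,fy=3.5))
O=np.array([.5993,-.0120]); ax=np.array([np.cos(.143),np.sin(.143)]); ay=np.array([-ax[1],ax[0]])
W=cloud(d,c)[185:300,290:425]; q=p[185:300,290:425].astype(int)
hsv=cv2.cvtColor(q.astype(np.uint8),cv2.COLOR_RGB2HSV)
e=W[...,:2]-O; X=e@ax;Y=e@ay
tp=sensors.observe()['tool_pos'][:2]-O; ty=tp@ay; print('tool rel',(tp@ax*1000).round(1),(ty*1000).round(1))
m=(W[...,2]>.012)&(W[...,2]<.066)&(hsv[...,2]>45)&(hsv[...,1]<80)&(X<.078)&(X>-.12)&(Y<ty-.008)&(Y>ty-.12)&((abs(Y)>.03)|(W[...,2]>.02))
n,L,S,C=cv2.connectedComponentsWithStats(m.astype(np.uint8)); k=1+S[1:,4].argmax(); m=L==k
P=np.c_[X[m],Y[m],W[m][:,2]]*1000; t=P[P[:,2]>P[:,2].max()-8]
w,v=np.linalg.eigh(np.cov(t[:,:2].T)); a=v[:,1]*np.sign(v[0,1]); pr=(P[:,:2]-t[:,:2].mean(0))@a; lo,hi=np.percentile(pr,[.5,99.5])
print('core centre ~',(t[:,:2].mean(0)+a*(lo+hi)/2).round(1),'len',round(hi-lo,1),'rel yaw',round(np.arctan2(a[1],a[0]),3),'ztop',P[:,2].max().round(1),'n',m.sum())
st()
E
python3 look.py b1.png
```

```text
tool rel -23.5 183.1
core centre ~ [-14.7 143.6] len 101.8 rel yaw 0.107 ztop 55.3 n 673
{'t': np.float64(5.75), 'tool_pos': array([0.55 , 0.166, 0.185]), 'eef_rot': array([-0.13 ,  1.567,  0.129]), 'wrist_force': array([ 0.177, -0.316, -0.4  ]), 'grip_width': np.float64(0.05), 'joint_pos': array([ 0.011,  0.741, -0.56 ,  1.876,  0.594,  0.697, -0.735])}
```

View pics/b1.png

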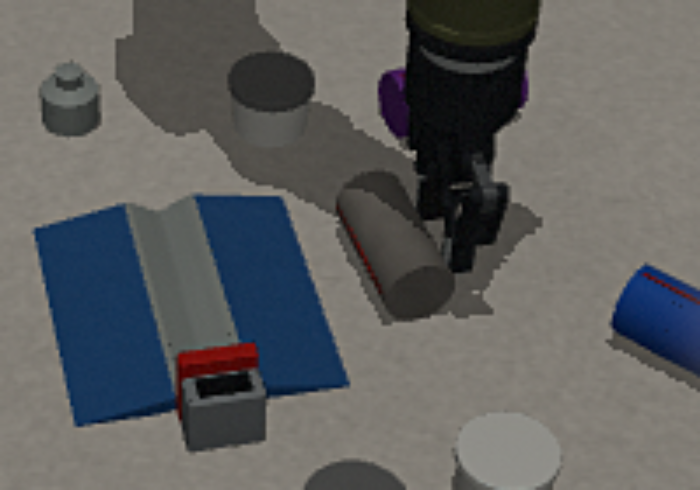

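Core is rolling toward the ramp (b1 px ~ (395,245)), slightly yawed, fingers right behind. I'll shift the tool slightly toward the far end to straighten it.

Request:
drive_tool:
  targets:
    - [[0.1,-0.29,0],-0.1]
    - [[0.1,-0.29,0],-0.1]
    - [[0.1,-0.29,0],-0.1]
    - [[0.1,-0.29,0],-0.1]
    - [[0.1,-0.29,0],-0.1]
    - [[0.1,-0.29,0],-0.1]
    - [[0.1,-0.29,0],-0.1]
    - [[0.1,-0.29,0],-0.1]
    - [[0.1,-0.29,0],-0.1]
    - [[0.1,-0.29,0],-0.1]
    - [[0.1,-0.29,0],-0.1]
    - [[0.1,-0.29,0],-0.1]
    - [[0.1,-0.29,0],-0.1]
    - [[0.1,-0.29,0],-0.1]
    - [[0.1,-0.29,0],0]
    - [[0.1,-0.29,0],0]

```text
t: 7.75
tool_pos: [0.5658, 0.12, 0.1847]
eef_rot: [-0.111, 1.568, 0.111]
wrist_force: [0.4, 0.9, 0.1]
grip_width: 0.0501
```

```bash
python3 look.py b2.png
```

```text
tool rel -14.2 135.0
core centre ~ [-10.8  95.1] len 102.8 rel yaw 0.087 ztop 55.3 n 667
{'t': np.float64(7.8), 'tool_pos': array([0.566, 0.12 , 0.185]), 'eef_rot': array([-0.111,  1.568,  0.11 ]), 'wrist_force': array([ 0.266,  0.3  , -0.44 ]), 'grip_width': np.float64(0.05), 'joint_pos': array([ 0.096,  0.746, -0.562,  1.865,  0.593,  0.704, -0.671])}
```

Request:
drive_tool:
  targets:
    - [[0.05,-0.3,0.04],0]
    - [[0.05,-0.3,0.04],0]
    - [[0.05,-0.3,0.04],0]
    - [[0.05,-0.3,0.04],0]
    - [[0.05,-0.3,0.04],0]
    - [[0.05,-0.3,0.04],0]
    - [[0.05,-0.3,0.04],0]
    - [[0.05,-0.3,0.04],0]
    - [[0.05,-0.3,0.04],0]
    - [[0.05,-0.3,0.04],0]
    - [[0.05,-0.3,0.04],0]
    - [[0.05,-0.3,0.04],0]

```text
t: 9.3
tool_pos: [0.572, 0.0854, 0.1901]
eef_rot: [-0.11, 1.566, 0.114]
wrist_force: [-0.5, 4.3, 3.0]
grip_width: 0.0498
```

```bash
python3 look.py b3.png
```

```text
tool rel -13.2 99.6
core centre ~ [-7.2 60.7] len 102.0 rel yaw 0.064 ztop 63.7 n 700
{'t': np.float64(9.35), 'tool_pos': array([0.572, 0.085, 0.19 ]), 'eef_rot': array([-0.111,  1.567,  0.113]), 'wrist_force': array([-0.068,  3.232,  1.893]), 'grip_width': np.float64(0.05), 'joint_pos': array([ 0.165,  0.74 , -0.574,  1.862,  0.592,  0.714, -0.608])}
```

View pics/b3.png

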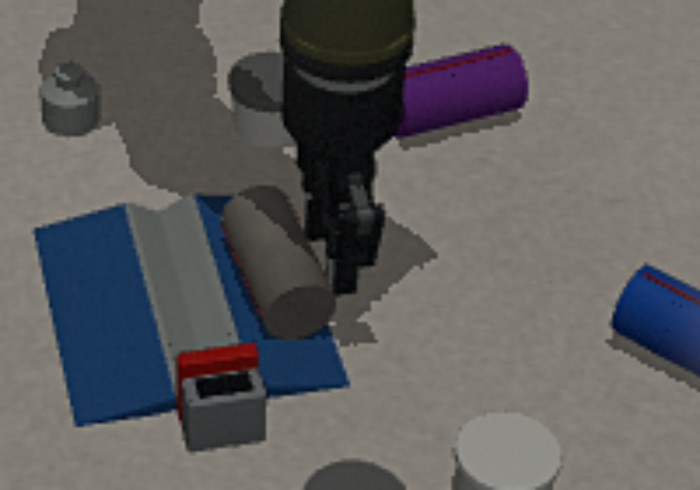

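Core is up on the ramp, parallel to the V (b3 px ~ (275,260)). Continuing, slower near the rim.

Request:
drive_tool:
  targets:
    - [[0.04,-0.3,0.05],0]
    - [[0.04,-0.3,0.05],0]
    - [[0.04,-0.3,0.05],0]
    - [[0.04,-0.3,0.05],0]
    - [[0.04,-0.3,0.05],0]
    - [[0.04,-0.3,0.05],0]
    - [[0.04,-0.3,0.05],0]
    - [[0.04,-0.3,0.05],0]
    - [[0.04,-0.3,0.05],0]
    - [[0.03,-0.25,0.03],0]
    - [[0.03,-0.2,0.03],0]

```text
t: 10.72
tool_pos: [0.5763, 0.0543, 0.1953]
eef_rot: [-0.11, 1.566, 0.114]
wrist_force: [-0.8, 7.3, 5.4]
grip_width: 0.0499
```

```bash
python3 look.py b4.png
```

```text
tool rel -13.3 68.5
core centre ~ [-7.5 29.1] len 103.6 rel yaw 0.067 ztop 65.7 n 682
{'t': np.float64(10.775), 'tool_pos': array([0.576, 0.054, 0.195]), 'eef_rot': array([-0.11 ,  1.566,  0.114]), 'wrist_force': array([0.165, 4.862, 4.679]), 'grip_width': np.float64(0.05), 'joint_pos': array([ 0.226,  0.735, -0.586,  1.858,  0.589,  0.726, -0.551])}
```

Request:
drive_tool:
  targets:
    - [[0.02,-0.15,0.02],0]
    - [[0.02,-0.15,0.02],0]
    - [[0.02,-0.15,0.02],0]
    - [[0.02,-0.15,0.02],0]
    - [[0.02,-0.15,0.02],0]
    - [[0.02,-0.15,0.02],0]
    - [[0.02,-0.15,0],0]

```text
t: 11.65
tool_pos: [0.5773, 0.0414, 0.1955]
eef_rot: [-0.111, 1.569, 0.11]
wrist_force: [0.2, 0.5, 0.6]
grip_width: 0.0502
```

```bash
python3 look.py b5.png
```

```text
tool rel -14.1 55.9
core centre ~ [-7.5 -4.1] len 103.3 rel yaw 0.021 ztop 61.1 n 702
{'t': np.float64(11.7), 'tool_pos': array([0.577, 0.041, 0.196]), 'eef_rot': array([-0.111,  1.569,  0.11 ]), 'wrist_force': array([ 1.042, -1.698, -0.34 ]), 'grip_width': np.float64(0.05), 'joint_pos': array([ 0.247,  0.735, -0.586,  1.856,  0.589,  0.731, -0.532])}
```

Core has dropped into the V. Retreat, lift, close fingers and go behind the open-end face.

Request:
drive_tool:
  targets:
    - [[-0.2,1.0,0.2],0]
    - [[-0.2,1.0,2],0]
    - [[0,0,5],0]
    - [[0,0,4],0]
    - [[-2.0,-2.0,0],0]
    - [[-3.0,-3.5,0],0]
    - [[-2.3,-3.2,0],0]
    - [[0,0,0],0]
    - [[0,0,0],0]

```text
t: 12.82
tool_pos: [0.5008, -0.0237, 0.309]
eef_rot: [-0.111, 1.566, 0.112]
wrist_force: [0.2, 0.6, 0.4]
grip_width: 0.05
```

Request:
drive_tool:
  targets:
    - [[0,0,0],0]
    - [[0,0,0],0]
  hand: 0
  squeeze: 20

```text
t: 13.08
tool_pos: [0.5007, -0.0238, 0.3079]
eef_rot: [-0.112, 1.568, 0.113]
wrist_force: [-1.5, -0.8, 0.9]
grip_width: 0.0142
```

```bash
cat > end.py <<'E'
from h import *
import sys
O=np.array([.5993,-.0120]); ax=np.array([np.cos(.143),np.sin(.143)]); ay=np.array([-ax[1],ax[0]])
a,d,c=snap('scene'); b,d2,c2=snap('top')
cv2.imwrite('pics/'+sys.argv[1],np.hstack([cv2.resize(a[185:305,260:380,::-1],(400,400)),cv2.resize(b[165:285,265:385,::-1],(400,400))]))
tp=sensors.observe()['tool_pos'][:2]-O; print('tool rel',(tp@ax*1000).round(1),(tp@ay*1000).round(1))
for nm,dd,cc in(('scene',d,c),('top',d2,c2)):
    W=cloud(dd,cc).reshape(-1,3); e=W[:,:2]-O; X=e@ax;Y=e@ay
    s=(W[:,2]>.045)&(W[:,2]<.066)&(abs(Y)<.03)&(X>-.12)&(X<.077); s2=(W[:,2]>.05)&(W[:,2]<.066)&(abs(Y)<.03)&(X>.078)&(X<.12)
    if s.any(): print(nm,'core x',(np.percentile(X[s],[1,99])*1000).round(1),'y mean',(Y[s].mean()*1000).round(1),'z',W[s][:,2].max().round(4),'n',s.sum(),'stop from x',(np.percentile(X[s2],1)*1000).round(1))
st()
E
python3 end.py c1.png
```

```text
tool rel -99.5 2.0
scene core x [-59.2  43. ] y mean -1.4 z 0.0607 n 557 stop from x 83.0
top core x [ 3.5 37.8] y mean 0.9 z 0.0596 n 275 stop from x 80.4
{'t': np.float64(13.175), 'tool_pos': array([ 0.501, -0.024,  0.308]), 'eef_rot': array([-0.112,  1.568,  0.112]), 'wrist_force': array([-0.14 , -0.321, -0.366]), 'grip_width': np.float64(0.001), 'joint_pos': array([ 0.49 ,  0.498, -0.72 ,  1.953,  0.432,  0.849, -0.32 ])}
```

View pics/c1.png

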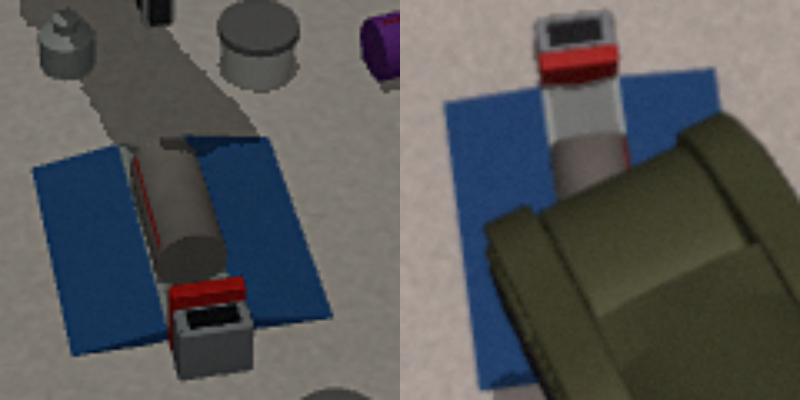

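The core sits in the V (left px (180,215)), about 38 mm short of the red stop. Descending behind its end and pushing along the V.

Request:
drive_tool:
  targets:
    - [[0,-0.2,-5],0]
    - [[0,0,-4.5],0]
    - [[0,0,-2.2],0]
    - [[0.6,0.1,0],0]
    - [[0.6,0.1,0],0]
    - [[0.3,0.04,0],0]
    - [[0.3,0.04,0],0]
    - [[0.3,0.04,0],0]
    - [[0.3,0.04,0],0]
    - [[0.3,0.04,0],0]
    - [[0.3,0.04,0],0]
    - [[0.3,0.04,0],0]
    - [[0.3,0.04,0],0]

```text
t: 14.8
tool_pos: [0.5344, -0.0219, 0.1905]
eef_rot: [-0.112, 1.573, 0.11]
wrist_force: [-7.4, -0.8, 6.9]
grip_width: -0.0001
```

```bash
python3 end.py c2.png
```

```text
tool rel -65.1 -0.6
scene core x [-54.1  51.5] y mean -1.8 z 0.0648 n 568 stop from x 82.4
top core x [28.7 47.4] y mean 4.9 z 0.0574 n 111 stop from x 80.4
{'t': np.float64(14.9), 'tool_pos': array([ 0.535, -0.022,  0.191]), 'eef_rot': array([-0.112,  1.572,  0.11 ]), 'wrist_force': array([-6.338, -0.364,  6.026]), 'grip_width': np.float64(0.0), 'joint_pos': array([ 0.362,  0.697, -0.574,  1.975,  0.613,  0.653, -0.468])}
```

View pics/c2.png

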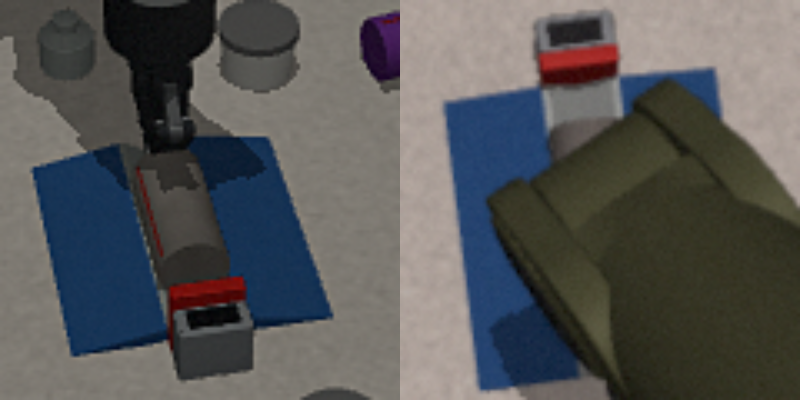

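The closed finger's knuckle leans on the top edge of the core's end (left px (170,130)), giving some down-force. I'll back off and turn the tool 90° so the flat finger sides push, slightly higher.

Request:
drive_tool:
  targets:
    - [[-1.0,-0.1,0],0]
    - [[-1.5,-0.2,0],0]
    - [[-0.5,0,0.5],0]
    - [[0,0,0.5],-10]
    - [[0,0,0],-10]
    - [[0,0,0],-10]
    - [[0,0,0],-10]
    - [[0,0,0],-10]
    - [[0,0,0],-10]
    - [[0,0,0],-10]
    - [[0,0,0],-10]
    - [[0,0,0],-10]
    - [[0,0,0],0]

```text
t: 16.52
tool_pos: [0.5067, -0.0242, 0.2011]
eef_rot: [1.104, 1.273, -1.103]
wrist_force: [0.5, -0.6, 0.9]
grip_width: 0.0002
```

```bash
python3 end.py c3.png
```

```text
tool rel -93.6 1.0
scene core x [-86.2  52.1] y mean -1.3 z 0.0659 n 660 stop from x 83.1
top core x [-3.3 47. ] y mean -0.1 z 0.0589 n 453 stop from x 80.2
{'t': np.float64(16.625), 'tool_pos': array([ 0.507, -0.024,  0.201]), 'eef_rot': array([ 1.101,  1.274, -1.101]), 'wrist_force': array([0.479, 0.645, 0.427]), 'grip_width': np.float64(-0.0), 'joint_pos': array([ 0.093,  0.597, -0.139,  2.047,  0.16 ,  0.507, -1.588])}
```

Request:
drive_tool:
  targets:
    - [[0.8,0.1,0],0]
    - [[0.8,0.1,0],0]
    - [[0.4,0.05,0],0]
    - [[0.2,0.03,0],0]
    - [[0.2,0.03,0],0]
    - [[0.2,0.03,0],0]
    - [[0.3,0.04,0],0]
    - [[0.3,0.04,0],0]
    - [[0.3,0.04,0],0]

```text
t: 17.75
tool_pos: [0.5397, -0.0203, 0.2004]
eef_rot: [1.102, 1.276, -1.108]
wrist_force: [-6.8, -1.0, 4.9]
grip_width: 0.0001
```

```bash
python3 end.py c4.png
```

```text
tool rel -59.7 0.3
scene core x [-54.5  53.7] y mean -1.3 z 0.0659 n 616 stop from x 83.9
top core x [49.2 50.4] y mean 1.4 z 0.0563 n 3 stop from x 80.3
{'t': np.float64(17.85), 'tool_pos': array([ 0.54, -0.02,  0.2 ]), 'eef_rot': array([ 1.102,  1.275, -1.107]), 'wrist_force': array([-4.663, -0.572,  2.217]), 'grip_width': np.float64(0.0), 'joint_pos': array([ 0.084,  0.63 , -0.14 ,  1.958,  0.154,  0.567, -1.59 ])}
```

Request:
drive_tool:
  targets:
    - [[0.3,0.04,0],0]
    - [[0.3,0.04,0],0]
    - [[0.3,0.04,0],0]
    - [[0.3,0.04,0],0]
    - [[0.3,0.04,0],0]
    - [[0.3,0.04,0],0]
    - [[0.3,0.04,0],0]

```text
t: 18.73
tool_pos: [0.5608, -0.0173, 0.2004]
eef_rot: [1.102, 1.276, -1.108]
wrist_force: [-6.0, -1.4, 3.7]
grip_width: -0.0003
```

```bash
python3 end.py c5.png
```

```text
tool rel -38.3 0.2
scene core x [-32.8  75.4] y mean -1.7 z 0.0657 n 652 stop from x 84.0
{'t': np.float64(18.825), 'tool_pos': array([ 0.561, -0.017,  0.2  ]), 'eef_rot': array([ 1.103,  1.275, -1.107]), 'wrist_force': array([-4.792,  0.03 ,  2.239]), 'grip_width': np.float64(0.0), 'joint_pos': array([ 0.078,  0.652, -0.141,  1.902,  0.152,  0.601, -1.59 ])}
```

View pics/c5.png

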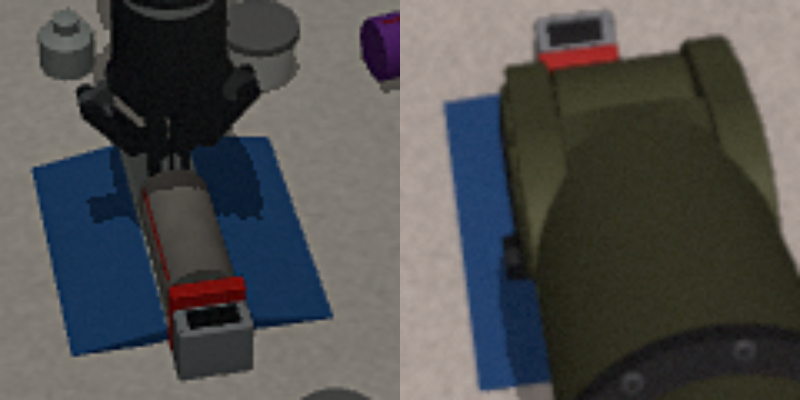

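Core is nearly at the stop (left px (205,280)). Finishing in small steps and watching the force.

Request:
drive_tool:
  targets:
    - [[0.2,0.03,0],0]
    - [[0.2,0.03,0],0]
    - [[0.15,0.02,0],0]
    - [[0,0,0],0]

```text
t: 19.32
tool_pos: [0.5681, -0.0164, 0.2007]
eef_rot: [1.105, 1.273, -1.104]
wrist_force: [-2.4, -1.1, -2.1]
grip_width: -0.0002
```

Request:
drive_tool:
  targets:
    - [[0.1,0.01,0],0]
    - [[0,0,0],0]

```text
t: 19.58
tool_pos: [0.5689, -0.0163, 0.2007]
eef_rot: [1.104, 1.273, -1.104]
wrist_force: [-2.5, -0.2, -1.8]
grip_width: 0.0001
```

Request:
drive_tool:
  targets:
    - [[0.1,0.01,0],0]
    - [[0,0,0],0]

```text
t: 19.82
tool_pos: [0.5699, -0.0162, 0.2008]
eef_rot: [1.104, 1.273, -1.105]
wrist_force: [-3.1, 0.3, -1.0]
grip_width: -0.0002
```

Request:
drive_tool:
  targets:
    - [[0.1,0.01,0],0]
    - [[0,0,0],0]

```text
t: 20.08
tool_pos: [0.5702, -0.0162, 0.2007]
eef_rot: [1.104, 1.274, -1.106]
wrist_force: [-5.6, 0.3, 0.4]
grip_width: -0.0003
```

Request:
drive_tool:
  targets:
    - [[0.1,0.01,0],0]
    - [[0,0,0],0]

```text
t: 20.32
tool_pos: [0.5705, -0.0161, 0.2007]
eef_rot: [1.103, 1.275, -1.107]
wrist_force: [-7.8, 0.6, 3.4]
grip_width: 0.0003
```

Request:
drive_tool:
  targets:
    - [[0.1,0.01,0],0]
    - [[0,0,0],0]

```text
t: 20.58
tool_pos: [0.5708, -0.016, 0.2007]
eef_rot: [1.102, 1.277, -1.109]
wrist_force: [-12.0, -0.1, 6.1]
grip_width: -0.0001
```

```bash
python3 end.py c6.png
```

```text
tool rel -28.8 0.1
scene core x [-28.6  76.4] y mean -1.6 z 0.0658 n 582 stop from x 78.6
{'t': np.float64(20.675), 'tool_pos': array([ 0.571, -0.016,  0.201]), 'eef_rot': array([ 1.102,  1.277, -1.109]), 'wrist_force': array([-11.419,   0.043,   6.812]), 'grip_width': np.float64(0.0), 'joint_pos': array([ 0.076,  0.661, -0.142,  1.875,  0.151,  0.621, -1.59 ])}
```

The tool stalls while the force rises to 12 N, so the core is against the stop. Backing straight off, then lifting and moving away.

Request:
drive_tool:
  targets:
    - [[-0.2,-0.03,0],0]
    - [[-0.4,-0.06,0],0]
    - [[-1.0,-0.14,0],0]
    - [[-1.5,-0.2,0],0]
    - [[-1.5,-0.2,0],0]
    - [[0,0,3],0]
    - [[0,0,5],0]
    - [[0,0,5],0]
    - [[0,0,5],0]
    - [[0,-5,2],0]
    - [[0,-6,0],0]
    - [[0,-6,0],0]
    - [[0,-6,0],0]
    - [[-1,-6,0],0]
    - [[-2,-6,0],0]
    - [[0,0,0],0]

```text
t: 22.68
tool_pos: [0.4935, -0.3777, 0.4004]
eef_rot: [1.108, 1.267, -1.115]
wrist_force: [0.5, 0.6, -0.3]
grip_width: -0.0
```

```bash
python3 end.py d1.png
python3 - <<'E'
from h import *
p,d,c=snap('top','top9.png'); np.savez('top9.npz',p=p,d=d,**c)
E
sed 's/top0.npz/top9.npz/;s/^cv2.imwrite.*//' m.py | python3 - | grep -E 'dummy|tub|weight|brush|purple|blueb'
```

```text
tool rel -153.0 -341.7
scene core x [-14.6  75.7] y mean -1.6 z 0.0592 n 516 stop from x 78.5
top core x [-18.9  76.3] y mean -0.5 z 0.0588 n 857 stop from x 78.3
{'t': np.float64(22.775), 'tool_pos': array([ 0.497, -0.372,  0.401]), 'eef_rot': array([ 1.106,  1.272, -1.105]), 'wrist_force': array([ 0.025,  0.711, -0.965]), 'grip_width': np.float64(-0.0), 'joint_pos': array([ 0.677,  0.498, -0.118,  1.521,  0.062,  1.126, -0.886])}Traceback (most recent call last):
  File "<stdin>", line 11, in <module>
    return _quantile_unchecked(
        a, q, axis, out, overwrite_input, method, keepdims, weights)
    return _ureduce(a,
                    func=_quantile_ureduce_func,
    ...<5 lines>...
                    overwrite_input=overwrite_input,
                    method=method)
    r = func(a, **kwargs)
    result = _quantile(arr,
                       quantiles=q,
    ...<2 lines>...
                       out=out,
                       weights=wgt)
    slices_having_nans = np.isnan(arr[-1, ...])
                                  ~~~^^^^^^^^^
IndexError: index -1 is out of bounds for axis 0 with size 0
```

View pics/d1.png

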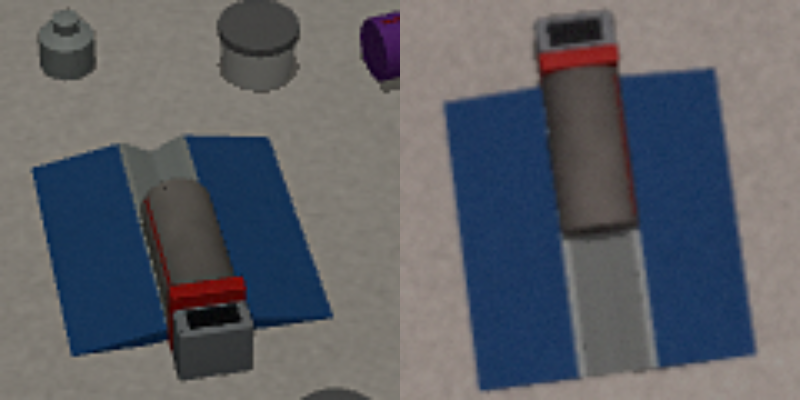

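Core lies seated in the V with its end against the red stop (right px (590,150)). Quick check of the bystanders, then hand in.

Run:
```python
from h import *
def ld(f):
    z=np.load(f); return z['p'],cloud(z['d'],z)
(a,A),(b,B)=ld('top0.npz'),ld('top9.npz')
for nm,(u0,v0,u1,v1) in dict(dummy=(385,195,430,255),tubnear=(265,300,310,345),tubw=(220,125,260,165),tubg=(265,110,305,155),weight=(345,315,375,345),brush=(380,95,412,195),purple=(190,298,252,345),blueb=(140,170,200,225),collar=(103,243,143,283),beaker=(495,260,550,305)).items():
    o=[]
    for W in(A,B):
        S=W[v0:v1,u0:u1].reshape(-1,3); S=S[(S[:,2]>.01)&(S[:,2]<.09)]; o.append((S[:,:2].mean(0)*1000,len(S)))
    print(nm,(o[1][0]-o[0][0]).round(2),o[0][1],o[1][1],'img diff',np.abs(a[v0:v1,u0:u1].astype(int)-b[v0:v1,u0:u1]).mean().round(2))
B_=B.reshape(-1,3)
O=np.array([.5993,-.0120]); ax=np.array([np.cos(.143),np.sin(.143)]); ay=np.array([-ax[1],ax[0]])
e=B_[:,:2]-O; X=e@ax*1000; Y=e@ay*1000
s=(abs(Y)<6)&(X>60)&(X<95); i=np.argsort(X[s]); print(np.c_[X[s],B_[s][:,2]*1000][i][::4].round(0).tolist())
robot.job_done(); st()
```

```text
dummy [ 0.23 -0.  ] 1159 1164 img diff 2.62
tubnear [0.03 0.07] 780 782 img diff 2.51
tubw [-0.03  0.05] 740 742 img diff 2.75
tubg [ 0.04 -0.07] 730 734 img diff 2.5
weight [-0.11 -0.12] 374 371 img diff 2.54
brush [-0.1  -0.02] 1246 1246 img diff 2.57
purple [ 0.01 -0.06] 1256 1260 img diff 2.81
blueb [-0.06  0.05] 1203 1202 img diff 2.89
collar [0.26 0.15] 378 377 img diff 2.65
beaker [-4.86  5.25] 1031 801 img diff 12.56
[[60.0, 54.0], [62.0, 54.0], [63.0, 54.0], [65.0, 55.0], [66.0, 54.0], [67.0, 51.0], [69.0, 53.0], [70.0, 55.0], [72.0, 51.0], [73.0, 53.0], [74.0, 58.0], [75.0, 53.0], [77.0, 56.0], [79.0, 51.0], [80.0, 57.0], [82.0, 54.0], [83.0, 57.0], [84.0, 57.0], [86.0, 58.0], [88.0, 54.0], [89.0, 56.0], [90.0, 54.0], [92.0, 54.0]]
the job is handed in; nothing more can be done
the job is handed in; nothing more can be done
```

I rolled the core across the bench with both fingers, up the ramp and into the V. I then pushed it by its end, with closed fingers, until it rested against the red stop, and handed the job in at about 23 s. I never gripped or lifted the core.

**What the last checks showed:**
- **At the stop:** at the end of the push the tool stalled while the force rose to about 12 N. After backing off, the depth images put the core's near end at about x = −19 (−20 expected). Its top surface ran on to the stop with no gap.
- **Seated in the V:** the axis is within about 1–2 mm of the V's centre line in both cameras. Its top is at about 55 mm.
- **Hand clear:** the tool was about 0.34 m to the side of the cradle, with its tips about 0.23 m up and no contact force.
- **Other things on the bench:** the yellow bar, the tubs, weight, brush, collar and the blue and purple bars all moved less than 0.4 mm, which is within noise.

**What disagreed or went less well:**
- **Beaker:** its before/after comparison differed by about 5–7 mm, with fewer pixels seen. The parked hand was hanging above it in the top view, well over its 80 mm height, and nothing ever worked near it. I take that as the hand blocking the view, but did not check it separately.
- **First end push:** a finger knuckle leaned on the core's top edge with about 7 N downward. I backed off, turned the hand 90° and pushed slightly higher; the new contact still showed 4–6 N vertically, but the core slid smoothly.

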